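# Set the shaker's speed selector by fingertip and start it

### The job

Set the bench shaker's speed selector to its sixth position, counting clockwise from its anticlockwise end as the first, by pushing its pointer round lightly with a fingertip and without ever turning it past the sixth; it clicks into each position. Then press the round start button right down and let it come up again. Only push: do not pinch the selector or lift anything, and leave the vials in their rack and the things round the shaker where they are.

Things in the scene. Friction and masses are not known exactly. Their poses are not given: they have to be found in the camera images.
- shaker: Bench shaker, white, fixed; 235 (x) x 250 (y) mm. Origin under its centre at bench level; z up, its -x side (front) faces the robot roughly. Front half (x -117 to +8 mm): flat grey deck 50 mm above the bench, selector axis at x -55, y +50 mm, start button at x -55, y -78 mm. Rear half: platform, rim 69 mm high, with the vial rack; nothing on it is above 105 mm.
- selector: Black rotating part. Origin on its vertical axis at deck level; own x along the pointer. Skirt of 22 mm radius up to 6 mm above the deck, hub of 15 mm radius up to 27 mm, pointer: bar 10 mm wide, from the hub to 42 mm from the axis, 7 to 26 mm above the deck, white line on top. Nine black marks on the deck, 47 to 58 mm from the axis, show the positions.
- selector_turn (a joint): Selector angle, rad, growing clockwise from above. 0 = first position (pointer 120 degrees left of the shaker's +x), then one every 0.5236 (30 degrees): sixth 2.618, ninth 4.189; end stops just outside. Starts in the first four. A sprung detent draws it in from 14 degrees either side; about 2 N at 35 mm takes it out, and past half-way it jumps on into the next position by itself.
- selector_tip (a point): Outer end of the pointer, on its top, 42 mm from the axis and 26 mm above the deck; it moves with the selector.
- start_button (a joint): Travel of the start button in m: 0 up, 0.006 right down. Spring return; about 5 N holds it right down.
- start_button_top (a point): Centre of the top of the white round start button (28 mm across, in a black collar 44 mm across and 12 mm high); when up it stands about 22 mm above the deck. Press straight down.
- rack: Clear vial rack, 55 x 170 x 26 mm, loose on the shaker's platform, long side along the shaker's y. Origin at the centre of its underside. Leave it.
- vial_a: Small capped vial, 12 mm across and 33 mm high, standing in the rack, origin at the centre of its foot. Leave it.
- vial_b: Small capped vial like vial_a, standing in the rack. Leave it.
- vial_c: Small capped vial like vial_a, standing in the rack. Leave it.
- beaker: Clear plastic beaker, 54 mm across and 69 mm high, on the bench just right of the shaker. Origin at the centre of its foot. Leave it.
- marker: Marker pen, 129 mm long and 15 mm thick, lying on the bench just left of the shaker. Origin under its middle. Leave it.
- tape_roll: Roll of black tape lying flat on the bench to the right, 107 mm across and 24 mm high. Origin at the centre of its underside. Leave it.
- ferrule_case: Small flat plastic case, 46 x 72 x 19 mm, on the bench to the right. Origin at the centre of its underside. Leave it.

How it is judged:
By the outcome, as a careful person would: the job done as asked, in the order asked, and still so for the second after the job is handed in, with the robot touching nothing.
It also fails if it takes over 64 s, if anything falls off the work surface, if the arm or the gripper's body presses on something with over 40 N, if the wrist force passes 120 N, or if a joint passes its speed limit or range.

### The arm

A 7-joint arm with a two-finger parallel gripper is mounted at the origin on a cart in front of the work surface, level with it; the furniture and walls round the work are solid. World frame = base frame: x ahead of the robot, y to its left, z up, the work surface at z = 0. Lengths are in m, angles in rad, forces in N, time in s.
With the tool pointing down it reaches from about 0.425 to 0.875 m from the base axis. Payload 8.4 kg.
Tool frame: the origin (TCP) lies on the centre line of the jaws, within the pads' length; the fingertips stand 11 mm ahead of it and the grasp point (between the pads) lies 8 mm behind it; z points along the fingers, y is the line along which they close (so a half turn about z gives the same grasp; the last joint's range is limited). The gripper opens to 85 mm and grips with 20 to 120 N. Pads are 22 mm wide; open, the fingers measure 114 mm over their backs; the gripper's body (76 mm by 85 mm) begins 54 mm behind the grasp point. The pads swing forward as they close: fully open they stand 13 mm farther back than shut.
Start: joints at [1.168, 0.333, 0.04, 1.465, -0.013, 1.343, -0.059], TCP at [0.194, -0.62, 0.242] pointing down, gripper open.
Joint ranges: [-2.58, 2.58], [-0.38, 2.09], [-1.3, 1.39], [0.25, 2.4], [-1.5, 4.64], [0.08, 2.09], [-2.65, 2.65]. Speed limits (rad/s): [2.22, 2.22, 2.79, 2.79, 3.14, 3.14, 3.14].

### API

Orientations are given as a rotation vector (axis times angle).
In Python, from plant import state, grab_frame, job_done gives the robot as it stands.
- The arm moves only by the tool send_rows, never from a script. Its argument "targets" is text: rows parted by semicolons, each of 4 numbers parted by spaces: the shift along the tool's x, y, z in mm, then the turn about the tool's z in degrees. A call has 1 to 8 rows; each row is the pose to reach, as a shift and turn from the pose commanded when the call began, along the tool's axes at that moment; what a row does not reach only later rows make up. A row lasts 1/8 s, in which the tool goes at most 62.5 mm and 10.7 degrees, less where a joint would pass 70% of its speed; a pose out of reach is approached as far as the arm can. A call with a gripper value outside its range is refused whole. "claw" is the finger opening in mm, from 0 to 85.4, set as the call begins (left out, the last holds). The fingers move at their own pace and stop on an object; "squeeze" is the grip in N (left out, the last holds). Time passes only in rows, so rows that repeat a pose let the fingers close. It gives the time, the measured TCP pose, the force, the opening and the grip force at its end, in the units of the state.
- state(): the state, without advancing time (a new reading comes with each control period).
- grab_frame(name): name is "scene" or "top" or "wrist"; returns a dict with "img" (420x560x3 uint8, blue, green, red), "z_map" (420x560 float32, m along the optical axis (not along the pixel's ray), 0 where there is no reading), "fx", "fy", "cx", "cy" (pixels), "eye" and "orientation" of the camera in the world; the wrist camera has in their place "hand_eye" (4x4, takes a point from camera to tool coordinates, whose origin is the TCP and whose axes are the flange's). Camera axes: x right, y up, looking along -z (the intrinsics and any distortion apply to the point x, -y, -z); pixel columns grow to the right and rows downward; lengths in m; the calibration is good to about 2 mm. A picture is of the moment at which its call begins: read the wrist's pose just before it.
- job_done(): hands the job in; it is judged then, once.
The state is a dict: "t": time; "joint_positions": joint angles; "joint_velocities": joint speeds; "effort": joint torques, N m; "tool_pos": TCP position; "orientation": TCP orientation; "force": force on the tool from outside, world axes, zero at the start; "wrist_torque": the same for the moment, N m; "grip_width": finger opening in m; "finger_force": force on a finger pad.
Only numpy, scipy, OpenCV 4.12 (cv2) and the standard library are available. Lean on these libraries where they do the work, as an engineer would, in place of code of your own. Each camera call takes 0.05 s, during which the arm holds its last target. There are 200 camera calls.

## Working session

There is one attempt and no reset: what is moved stays moved. The work goes in short steps, Python scripts to look and compute and a tool call to move; the robot and the scene stay as the last step left them, time stands still between calls to the robot, and variables do not carry over. Pictures are saved under pics/ and viewed, at most 10 in all, crops included, and the job is handed in when it is done.

Besides the shell and the picture viewer there is one more tool, called after "Request:" as name(argument=value, ...) on one line, values as JSON. send_rows: Moves the arm, as the interface text tells. Its arguments: {"type":"object","properties":{"targets":{"type":"string"},"claw":{"type":"number"},"squeeze":{"type":"number"}},"required":["targets"]}

```bash
ls; mkdir -p pics; python3 - <<'E'
from plant import *
import cv2,numpy as np
s=state();print(s['t'],s['tool_pos'],s['orientation'],s['grip_width'])
for n in("top","scene"):
    f=grab_frame(n);cv2.imwrite(f'pics/{n}1.png',f['img']);np.savez(f'{n}.npz',**f)
    print(n,{k:v for k,v in f.items() if k not in('img','z_map')})
E
```

```text
pics
0.0 [ 0.1942952  -0.61981823  0.24141106] [-3.10384189e+00 -4.75086860e-01  5.60795844e-04] 0.08537669631095682
top {'fx': 489.82252184963386, 'fy': 489.82252184963386, 'cx': 282.21397404532235, 'cy': 215.51202377323966, 'eye': array([ 0.36916661, -0.05018473,  1.24590393]), 'orientation': array([ 0.11789683, -0.10220868, -1.55790975])}
scene {'fx': 524.4267915882825, 'fy': 524.4267915882825, 'cx': 278.84355650094835, 'cy': 206.9402442009055, 'eye': array([-0.0792076 ,  0.53010232,  0.94439184]), 'orientation': array([ 0.36064153, -0.88070791, -2.19735732])}
```

View pics/top1.png

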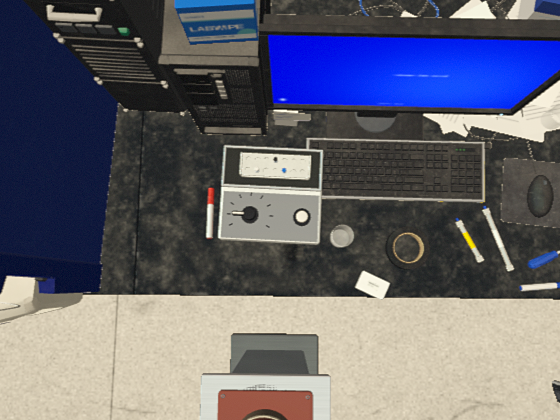

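View pics/scene1.png

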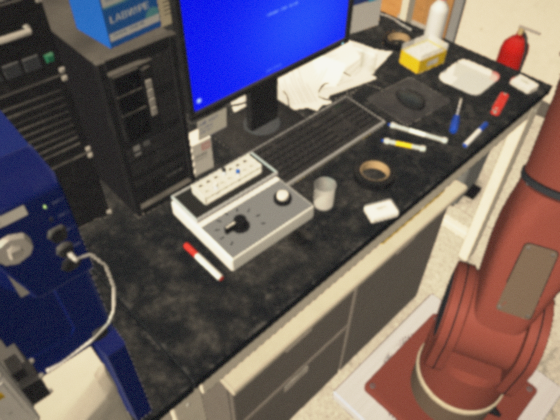

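The top view shows the selector at about (250,214) with its pointer to the left (tip near 232,213), the button at (302,216), the beaker at (341,236) and the marker at (210,212). The scene view agrees. Next I measure these with rays.

```bash
cat > h.py <<'E'
import numpy as np,cv2
from scipy.spatial.transform import Rotation as R
def ray(f,u,v,z):
    d=R.from_rotvec(f['orientation']).as_matrix()@np.array([(u-f['cx'])/f['fx'],-(v-f['cy'])/f['fy'],-1])
    return f['eye']+d*(z-f['eye'][2])/d[2]
def pt(f,u,v):
    Z=f['z_map'][int(round(v)),int(round(u))]
    return f['eye']+R.from_rotvec(f['orientation']).as_matrix()@np.array([(u-f['cx'])/f['fx'],-(v-f['cy'])/f['fy'],-1])*Z
def blobs(m,lo=15):
    n,l,st,c=cv2.connectedComponentsWithStats(m.astype(np.uint8))
    return [(st[i,4],c[i].round(1),st[i,:4]) for i in range(1,n) if st[i,4]>=lo]
E
python3 - <<'E'
from h import *
f=dict(np.load('top.npz'));im=f['img'];x0,y0=200,135
c=im[y0:255,x0:335];cv2.imwrite('pics/c1.png',cv2.resize(c,None,fx=5,fy=5,interpolation=cv2.INTER_CUBIC)[:600,:675])
g=c.max(2).astype(int)
print('white');[print(a,p+[x0,y0],b) for a,p,b in blobs(g>200,5)]
print('dark');[print(a,p+[x0,y0],b) for a,p,b in blobs(g<70,4)]
for u,v in((250,214),(302,216),(270,235),(341,236),(270,165)):print(u,v,pt(f,u,v).round(4))
E
```

```text
white
148 [280.1 150. ] [25 11 97 26]
9 [224. 156.] [24 17  1  9]
1539 [275.1 165.6] [40 18 71 26]
12 [222.8 171.5] [22 31  2 12]
128 [277.3 186. ] [24 39 97 16]
6 [222.  182.5] [22 45  1  6]
174 [209.1 214.2] [ 7 53  5 50]
682 [265.  205.4] [ 18  52 103  56]
16 [238.2 212.4] [33 77 10  2]
96 [301.2 215.9] [96 76 11 11]
dark
3023 [228.1 174.7] [  0   0 128 120]
162 [321.8 144.3] [110   5  25   9]
1425 [268.2 169.9] [24 13 96 40]
382 [328.3 170. ] [122  15  13  44]
5 [275. 159.] [74 23  3  3]
4 [333.8 161.8] [133  26   2   3]
29 [326.2 192.7] [123  56   9   4]
1018 [316.3 235.3] [79 64 56 56]
215 [248.8 214.4] [33 71 25 17]
86 [301.6 217.7] [94 74 16 17]
326 [249.3 248.4] [ 31 107  38  13]
5 [279.2 244.4] [ 78 109   3   2]
250 214 [0.5369 0.04   0.079 ]
302 216 [ 0.5338 -0.0853  0.0747]
270 235 [ 0.4891 -0.008   0.054 ]
341 236 [ 0.493  -0.1865  0.0071]
270 165 [ 0.6559 -0.0068  0.0885]
```

View pics/c1.png

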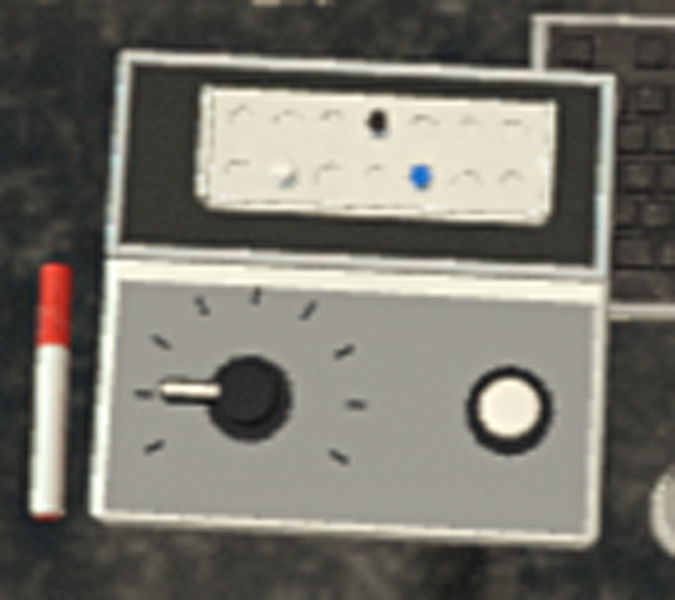

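The crop shows nine marks with the pointer on the second one (90° left). The button top is centred at crop (510,408), and the sixth mark is at crop (345,351).

```bash
cat >> h.py <<'E'
def rel(p,th,s):
    "world target p, tool-x heading th(deg) -> row numbers"
    M=R.from_rotvec(s['orientation']).as_matrix()
    h=np.degrees(np.arctan2(M[1,0],M[0,0]))
    return np.round(np.r_[M.T@(np.array(p)-s['tool_pos'])*1000,(h-th+180)%360-180],1),round(h,2)
E
python3 - <<'E'
from h import *
from plant import state
f=dict(np.load('top.npz'))
m=np.array([(153,447),(144,394),(162,342),(202,306),(256,296),(308,310),(345,351),(356,405),(340,457)])/5-.4+[200,135]
P=np.array([ray(f,u,v,.05)[:2] for u,v in m])
A=np.c_[2*P,np.ones(9)];s=np.linalg.lstsq(A,(P**2).sum(1),rcond=None)[0];c=s[:2]
print('axis',c,'r',np.sqrt(s[2]+c@c))
a=np.degrees(np.arctan2(*(P-c).T[::-1]));print('yaw from marks',((a-(120-30*np.arange(9))+180)%360-180).round(1))
b=ray(f,301.4,216.1,.072);print('button',b,'dist',np.linalg.norm(b[:2]-c),'yaw',np.degrees(np.arctan2(*(c-b[:2])[::-1]))-90)
print(rel([.50,0,.25],180,state()))
E
```

```text
axis [0.5395714  0.04323058] r 0.05274687205160974
yaw from marks [-3.3 -2.7 -2.9 -2.1 -2.1 -1.6 -1.8 -2.2 -1.9]
button [ 0.53394322 -0.0839591   0.072     ] dist 0.12731415168090376 yaw -2.5337053006086734
(array([ 477.1, -500.1,   -7.8, -162.6]), np.float64(17.41))
```

Request:
send_rows(targets="30 -30 0 -10;80 -80 0 -20;140 -140 0 -30;200 -200 0 -40;260 -260 0 -50;320 -320 0 -60;380 -380 0 -70;430 -440 -5 -80", claw=0, squeeze=20)

```text
t: 1.1
tool_pos: [0.4151, -0.192, 0.2438]
orientation: [-2.067, -2.366, 0.0]
force: [1.7, 0.2, -0.3]
grip_width: 0.0002
finger_force: 0.0
```

```bash
python3 - <<'E'
from h import *
from plant import *
s=state();print(s['t'],s['tool_pos'],s['joint_positions'],s['grip_width'],rel([.50,0,.25],177.7,s))
E
```

```text
1.1 [ 0.41512881 -0.19195463  0.24376586] [ 0.77771909 -0.0424688  -0.42490797  1.88793186 -0.01800459  1.29248858
  0.49291822] 0.0001947834133437081 (array([178.8, 109.9,  -6.3, -80. ]), np.float64(97.72))
```

Request:
send_rows(targets="30 20 0 -10;60 40 -2 -20;90 60 -4 -30;120 80 -6 -40;150 100 -6 -50;179 110 -6 -60;179 110 -6 -70;179 110 -6 -80")

```text
t: 2.1
tool_pos: [0.5005, -0.0017, 0.2496]
orientation: [-0.06, -3.14, -0.0]
force: [0.3, 0.2, 0.4]
grip_width: 0.0001
finger_force: 0.0
```

```bash
python3 - <<'E'
from h import *
from plant import *
s=state();f=grab_frame('wrist');print(s['t'],s['tool_pos'],s['joint_positions'],f['hand_eye'],f['fx'],f['cx'],f['cy'])
cv2.imwrite('pics/w1.png',f['img']);np.savez('w1.npz',tp=s['tool_pos'],to=s['orientation'],**f)
E
```

```text
2.1 [ 0.50054331 -0.0017177   0.2495507 ] [ 0.55514393  0.0670238  -0.66130395  1.78054984  0.04239414  1.30906528
  1.41627378] [[ 5.20735950e-04  9.51531784e-01  3.07549986e-01  7.83656899e-02]
 [ 9.99999859e-01 -5.27335535e-04 -6.16464150e-05 -7.42145258e-04]
 [ 1.03523513e-04  3.07549974e-01 -9.51531924e-01 -1.31667102e-01]
 [ 0.00000000e+00  0.00000000e+00  0.00000000e+00  1.00000000e+00]] 316.5886005587631 274.62331711708464 207.3192134508101
```

View pics/w1.png

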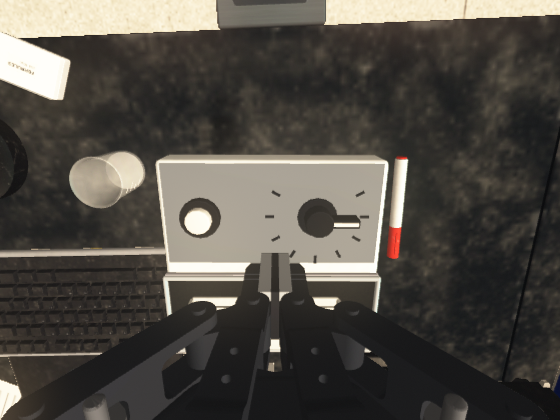

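The wrist view shows the button at (198,221), the selector hub near (318,217) with its pointer towards image right, and the closed fingertips at (275,258). I use it for the second measurement.

```bash
cat >> h.py <<'E'
def wray(f,u,v,z):
    M=R.from_rotvec(f['to']).as_matrix();H=f['hand_eye']
    d=M@H[:3,:3]@np.array([(u-f['cx'])/f['fx'],-(v-f['cy'])/f['fx'],-1]);e=f['tp']+M@H[:3,3]
    return e+d*(z-e[2])/d[2]
E
python3 - <<'E'
from h import *
f=dict(np.load('w1.npz'));im=f['img'];g=im.max(2).astype(int);x0,y0=165,168
c=g[y0:262,x0:378]
for a,p,b in blobs(c>190,20):print('w',a,p+[x0,y0],wray(f,*(p+[x0,y0]),.072).round(4))
for lev in(90,):
  Q=[]
  for a,p,b in blobs(c<lev,6):
    p=p+[x0,y0];q=wray(f,*p,.05);print('d',a,p,q.round(4))
    r=np.linalg.norm(q[:2]-[.5396,.0432])
    if .044<r<.06:Q.append(q[:2])
  Q=np.array(Q);s=np.linalg.lstsq(np.c_[2*Q,np.ones(len(Q))],(Q**2).sum(1),rcond=None)[0]
  print('axis',s[:2],np.sqrt(s[2]+s[:2]@s[:2]),(np.degrees(np.arctan2(*(Q-s[:2]).T[::-1]))).round(1))
# finger tip corners at tip height
for u,v in((261,254),(290,254)):print('tip',(R.from_rotvec(f['to']).as_matrix().T@(wray(f,u,v,f['tp'][2]-.011)-f['tp'])*1000).round(1))
E
```

```text
w 538 [197.8 221.3] [ 0.5342 -0.0838  0.072 ]
w 103 [166.3 245.5] [ 0.5604 -0.1205  0.072 ]
w 100 [346.  224.5] [0.5436 0.0706 0.072 ]
w 78 [376.1 249.2] [0.5732 0.1037 0.072 ]
d 19 [275.4 193.2] [ 0.513  -0.0021  0.05  ]
d 15 [359.7 193.3] [0.5166 0.0892 0.05  ]
d 635 [201.3 214.1] [ 0.5338 -0.0849  0.05  ]
d 1329 [320.4 217.4] [0.5427 0.0469 0.05  ]
d 17 [269.2 216.5] [ 0.5395 -0.0099  0.05  ]
d 18 [364.  216.5] [0.5435 0.0952 0.05  ]
d 17 [275.2 238.3] [ 0.566  -0.0043  0.05  ]
d 16 [355.8 238.2] [0.5693 0.0872 0.05  ]
d 16 [292.  253.5] [0.5857 0.0144 0.05  ]
d 12 [337.5 253.5] [0.5877 0.0668 0.05  ]
d 68 [274.6 257.2] [ 0.5897 -0.0058  0.05  ]
d 6 [165.  258.5] [ 0.5865 -0.1329  0.05  ]
d 12 [314.5 258.5] [0.5931 0.0403 0.05  ]
axis [0.54095146 0.04253873] 0.0527003309202122 [-122.1  117.6  -91.6   87.2  -61.9   57.6  -32.2   27.5   -2.4]
tip [ 7.9 -7.5 11. ]
tip [ 7.9  6.9 11. ]
```

```bash
cat >> h.py <<'E'
AX=np.array([.5403,.0429]);
def fp(phi,t,z=.073,r=34):
    a=np.radians(phi);u=np.array([np.cos(a),np.sin(a)]);w=np.array([-u[1],u[0]])
    return np.r_[AX+(r*u+t*w)/1000,z],phi+90
E
python3 - <<'E'
from h import *
from plant import state
s=state();print(rel(*fp(87.8,28,.15),s),rel(*fp(87.8,28),s))
E
```

```text
(array([-10.8,  80.3,  99.5,   0.5]), np.float64(178.27)) (array([-10.8,  80.3, 176.5,   0.5]), np.float64(178.27))
```

Request:
send_rows(targets="-5 40 30 0.5;-11 80 60 0.5;-11 80 90 0.5;-11 80 120 0.5;-11 80 145 0.5;-11 80 165 0.5;-11 80 176 0.5;-11 80 176 0.5")

```text
t: 3.15
tool_pos: [0.5151, 0.0772, 0.0735]
orientation: [-0.086, -3.139, -0.0]
force: [0.4, 0.6, -0.8]
grip_width: 0.0001
finger_force: 0.0
```

```bash
python3 - <<'E'
from h import *
from plant import *
s=state();print(s['force'],s['tool_pos'])
for p in(87.8,80,70,60,50,40,30,20,10,5):print(p,rel(*fp(p,16),s))
f=grab_frame('wrist');cv2.imwrite('pics/w2.png',f['img'])
E
```

```text
[ 0.35456656  0.61470741 -0.81756515] [0.51510115 0.07718993 0.07351518]
87.8 (array([-10.5,   0.9,   0.5,  -0.9]), np.float64(176.87))
80 (array([-15.2,   2.8,   0.5,   6.9]), np.float64(176.87))
70 (array([-21.6,   4.3,   0.5,  16.9]), np.float64(176.87))
60 (array([-28.1,   4.7,   0.5,  26.9]), np.float64(176.87))
50 (array([-34.6,   3.9,   0.5,  36.9]), np.float64(176.87))
40 (array([-40.9,   2.1,   0.5,  46.9]), np.float64(176.87))
30 (array([-46.8,  -0.9,   0.5,  56.9]), np.float64(176.87))
20 (array([-52. ,  -4.8,   0.5,  66.9]), np.float64(176.87))
10 (array([-56.5,  -9.6,   0.5,  76.9]), np.float64(176.87))
5 (array([-58.4, -12.2,   0.5,  81.9]), np.float64(176.87))
```

View pics/w2.png

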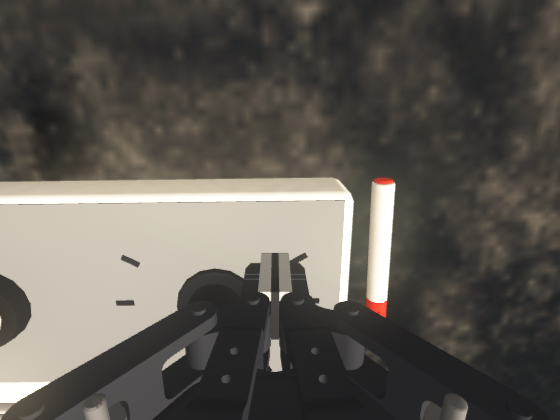

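The fingertips are at (275,262), just on the robot side of the pointer, clear of the hub at (215,295) and of the marker.

Request:
send_rows(targets="-6 1 0 0;-11 1 0 0;-15 3 0 7;-18 4 0 12;-22 4 0 17;-25 5 0 22;-28 5 0 27;-28 5 0 27")

```text
t: 4.2
tool_pos: [0.5442, 0.0807, 0.0742]
orientation: [0.815, 3.033, 0.0]
force: [-0.3, -0.5, 0.7]
grip_width: -0.0
finger_force: 0.0
```

```bash
python3 - <<'E'
from h import *
from plant import *
s=state();print(s['force'],s['tool_pos'])
for p in(60,50,40,30,20,10,5):print(p,rel(*fp(p,16),s))
E
```

```text
[-0.30233359 -0.54688468  0.70130671] [0.5441941  0.08074639 0.07424327]
60 (array([ 0.4, -0.7,  1.2, -0.1]), np.float64(149.93))
50 (array([-5.7,  1.5,  1.2,  9.9]), np.float64(149.93))
40 (array([-12.1,   2.7,   1.3,  19.9]), np.float64(149.93))
30 (array([-18.7,   2.7,   1.3,  29.9]), np.float64(149.93))
20 (array([-25.1,   1.6,   1.3,  39.9]), np.float64(149.93))
10 (array([-31.3,  -0.6,   1.3,  49.9]), np.float64(149.93))
5 (array([-34.2,  -2.1,   1.3,  54.9]), np.float64(149.93))
```

Request:
send_rows(targets="-3 1 1 5;-6 1 1 10;-9 2 1 15;-12 3 1 20;-15 3 1 25;-19 3 1 30;-22 2 1 35;-22 2 1 35")

```text
t: 5.2
tool_pos: [0.5639, 0.0717, 0.0731]
orientation: [1.687, 2.65, 0.001]
force: [-0.5, 1.4, 1.1]
grip_width: 0.0002
finger_force: 0.4
```

```bash
python3 - <<'E'
from h import *
from plant import *
s=state();print(s['force'],s['tool_pos'])
for p in(25,20,15,10,5,0,-5):print(p,rel(*fp(p,16),s))
f=grab_frame('top');cv2.imwrite('pics/t2.png',cv2.resize(f['img'][135:255,200:335],None,fx=5,fy=5,interpolation=cv2.INTER_CUBIC))
E
```

```text
[-0.460006    1.36668247  1.11886949] [0.56386928 0.07167502 0.07311863]
25 (array([-0.1,  0.5,  0.1,  0. ]), np.float64(115.04))
20 (array([-3.1,  1.7,  0.1,  5. ]), np.float64(115.04))
15 (array([-6.3,  2.7,  0.1, 10. ]), np.float64(115.04))
10 (array([-9.5,  3.5,  0.1, 15. ]), np.float64(115.04))
5 (array([-12.7,   3.9,   0.1,  20. ]), np.float64(115.04))
0 (array([-16. ,   4. ,   0.1,  25. ]), np.float64(115.04))
-5 (array([-19.3,   3.9,   0.1,  30. ]), np.float64(115.04))
```

View pics/t2.png

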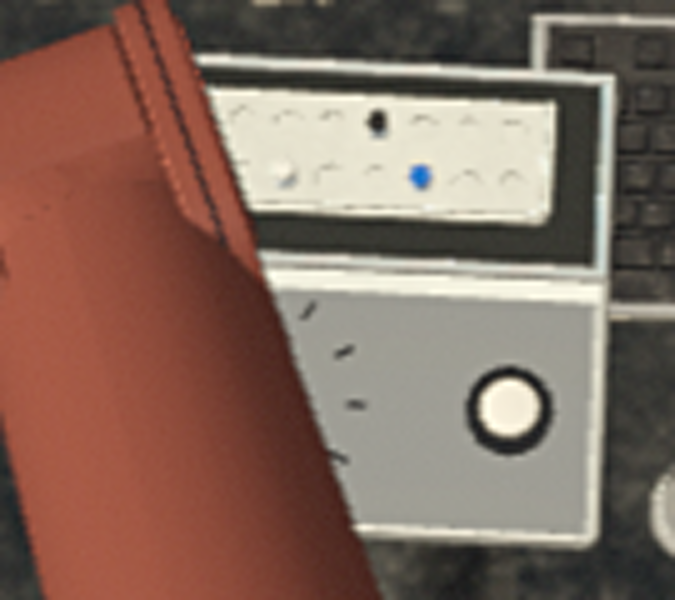

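The arm hides the selector from above, but the 1.4 N reaction fits contact at position 4 (finger at 25°, position 4 at 27.8°). I continue to position 5.

Request:
send_rows(targets="-2 1 0 2.5;-3 2 0 5;-5 2 0 7.5;-6 3 0 10;-8 3 0 12.5;-10 3 0 15;-12 4 0 18;-12 4 0 18")

```text
t: 6.25
tool_pos: [0.5723, 0.0618, 0.0729]
orientation: [2.081, 2.353, -0.0]
force: [0.1, -0.3, -0.4]
grip_width: 0.0001
finger_force: 0.0
```

```bash
python3 - <<'E'
from h import *
from plant import *
s=state();print(s['force'],s['tool_pos'])
for p in(7,0,-3,-8,-12,-15,-18,-20,-22,-24):print(p,rel(*fp(p,16),s))
f=grab_frame('wrist');cv2.imwrite('pics/w3.png',f['img'])
E
```

```text
[ 0.06221935 -0.2747209  -0.43604899] [0.5723166  0.06184998 0.07292047]
7 (array([ 1.1, -0.1, -0.1,  0. ]), np.float64(97.03))
0 (array([-3.2,  1.6, -0.1,  7. ]), np.float64(97.03))
-3 (array([-5.1,  2.2, -0.1, 10. ]), np.float64(97.03))
-8 (array([-8.3,  2.9, -0.1, 15. ]), np.float64(97.03))
-12 (array([-10.8,   3.3,  -0.1,  19. ]), np.float64(97.03))
-15 (array([-12.8,   3.4,  -0.1,  22. ]), np.float64(97.03))
-18 (array([-14.8,   3.5,  -0.1,  25. ]), np.float64(97.03))
-20 (array([-16.1,   3.5,  -0.1,  27. ]), np.float64(97.03))
-22 (array([-17.4,   3.4,  -0.1,  29. ]), np.float64(97.03))
-24 (array([-18.7,   3.3,  -0.1,  31. ]), np.float64(97.03))
```

View pics/w3.png

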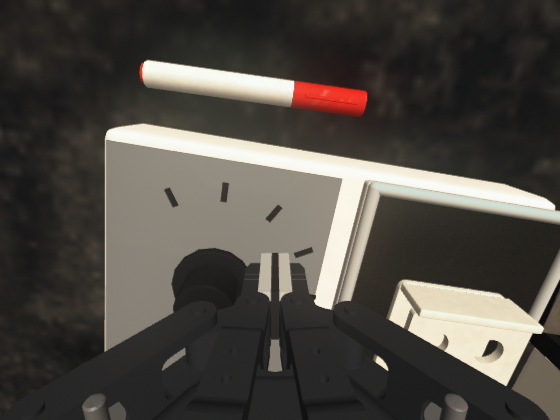

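The wrist view shows the first four marks free and the fingertip at (275,262) near the platform rim but clear of it. Zero force means the selector has jumped to position 5. Now the last step, slowly.

Request:
send_rows(targets="-2 1 0 4;-3 2 0 7;-5 2 0 10;-6 2.5 0 12;-7 3 0 13.5;-8 3 0 15;-9 3 0 16.5;-9 3 0 16.5")

```text
t: 7.3
tool_pos: [0.5764, 0.0534, 0.0729]
orientation: [2.4, 2.027, -0.0]
force: [-0.0, 1.9, -0.1]
grip_width: -0.0001
finger_force: 0.7
```

Request:
send_rows(targets="-0.5 0.2 0 0.8;-1 0.3 0 1.6;-1.5 0.5 0 2.4;-2 0.6 0 3.2;-2.5 0.8 0 4;-2.5 0.8 0 4")

```text
t: 8.05
tool_pos: [0.5768, 0.0508, 0.073]
orientation: [2.469, 1.942, -0.0]
force: [0.6, 0.7, 0.7]
grip_width: -0.0003
finger_force: 0.4
```

```bash
python3 - <<'E'
from h import *
from plant import *
s=state();print(s['force'],s['tool_pos'])
for p in(-12,-14,-16,-18,-20,-22,-24):print(p,rel(*fp(p,16),s))
E
```

```text
[0.58206858 0.65413238 0.67985114] [0.57678455 0.05079222 0.07295141]
-12 (array([ 0.7, -0.1, -0. , -1.6]), np.float64(76.38))
-14 (array([-0.5,  0.5, -0. ,  0.4]), np.float64(76.38))
-16 (array([-1.7,  1. , -0. ,  2.4]), np.float64(76.38))
-18 (array([-2.9,  1.5, -0. ,  4.4]), np.float64(76.38))
-20 (array([-4.1,  2. , -0. ,  6.4]), np.float64(76.38))
-22 (array([-5.4,  2.4, -0. ,  8.4]), np.float64(76.38))
-24 (array([-6.6,  2.7, -0. , 10.4]), np.float64(76.38))
```

Request:
send_rows(targets="-0.8 0.3 0 1;-1.5 0.7 0 2;-2.2 1.2 0 3.2;-2.9 1.5 0 4.4;-2.9 1.5 0 4.4")

```text
t: 8.68
tool_pos: [0.5775, 0.0476, 0.0729]
orientation: [2.542, 1.846, -0.0]
force: [-0.9, -0.5, -1.1]
grip_width: 0.0002
finger_force: 0.0
```

Request:
send_rows(targets="-0.6 0.2 0 1;-1.3 0.5 0 2;-1.3 0.5 0 2")

```text
t: 9.05
tool_pos: [0.5776, 0.0463, 0.0729]
orientation: [2.574, 1.801, -0.0]
force: [-0.8, -0.3, 0.2]
grip_width: -0.0001
finger_force: 0.0
```

```bash
python3 - <<'E'
from h import *
from plant import *
s=state();print(s['force'],s['tool_pos'])
for p in(-12,-20,-22,-24):print(p,rel(*fp(p,16),s))
E
```

```text
[-0.82231683 -0.25709521  0.20767342] [0.57761697 0.04630858 0.07291978]
-12 (array([ 4.6, -2.5, -0.1, -8. ]), np.float64(69.97))
-20 (array([ 0. ,  0.1, -0.1, -0. ]), np.float64(69.97))
-22 (array([-1.2,  0.6, -0.1,  2. ]), np.float64(69.97))
-24 (array([-2.4,  1.1, -0.1,  4. ]), np.float64(69.97))
```

The force fell to zero at 18°, so it has jumped. I back off, lift, and move to above the button.

Request:
send_rows(targets="4 0 0 0;8 0 0 0;8 0 -15 0;8 0 -40 0;8 0 -80 0;8 0 -120 0;8 0 -160 0;8 0 -160 0")

```text
t: 10.05
tool_pos: [0.5821, 0.0544, 0.2378]
orientation: [2.57, 1.8, 0.01]
force: [0.5, -0.1, -0.5]
grip_width: -0.0001
finger_force: 0.0
```

```bash
python3 - <<'E'
from h import *
from plant import *
s=state();print(s['force'],s['tool_pos'])
print(rel([.534,-.084,.1],90,s),rel([.534,-.084,.1],177.8,s))
E
```

```text
[ 0.47962959 -0.05111472 -0.50263702] [0.58208058 0.0544355  0.23775201]
(array([-146.9,    1.2,  137.3,  -20. ]), np.float64(70.01)) (array([-146.9,    1.2,  137.3, -107.8]), np.float64(70.01))
```

Request:
send_rows(targets="-30 0 0 -5;-60 0 10 -10;-90 0 20 -15;-120 0 30 -20;-147 1 40 -20;-147 1 40 -20")

```text
t: 10.8
tool_pos: [0.5296, -0.0869, 0.1921]
orientation: [-2.225, -2.217, 0.003]
force: [0.6, 0.5, -0.0]
grip_width: 0.0001
finger_force: 0.0
```

```bash
python3 - <<'E'
from h import *
from plant import *
s=state();f=grab_frame('wrist');print(s['t'],s['force'],s['tool_pos'],rel([.534,-.084,.087],90,s))
cv2.imwrite('pics/w4.png',f['img']);np.savez('w4.npz',tp=s['tool_pos'],to=s['orientation'],**f)
E
```

```text
10.8 [ 0.59053391  0.49112921 -0.03300199] [ 0.52964217 -0.08689332  0.1921085 ] (array([  3. ,   4.6, 105.1,  -0.2]), np.float64(89.79))
```

View pics/w4.png

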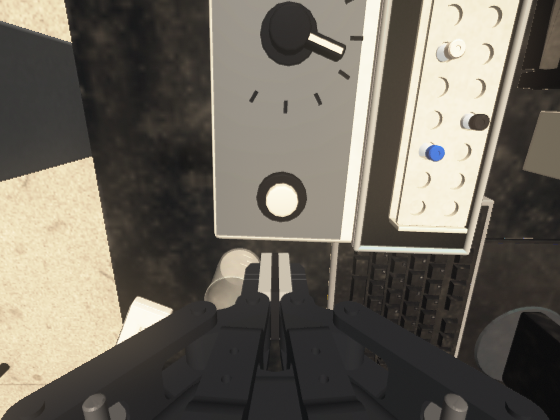

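Here the pointer's white line runs from about (310,37) to (344,49), and mark 6 is at (344,75). I check the angle numerically.

```bash
python3 - <<'E'
from h import *
f=dict(np.load('w4.npz'));g=f['img'].max(2).astype(int);x0,y0=255,5
m=(g[y0:70,x0:350]>170)
n,l,st,c=cv2.connectedComponentsWithStats(m.astype(np.uint8))
for i in range(1,n):
    if st[i,4]<20:continue
    v,u=np.nonzero(l==i);P=np.array([wray(f,a+x0,b+y0,.076)[:2] for a,b in zip(u,v)])
    C=P.mean(0);w=np.linalg.svd(P-C)[2][0];w*=np.sign(w[0])
    print(st[i],C,'line ang',np.degrees(np.arctan2(w[1],w[0])),'from axis',np.degrees(np.arctan2(*(C-AX)[::-1])),np.linalg.norm(C-AX))
for u,v in((344,75),(358,38),(319,99),(285,106)):
    q=wray(f,u,v,.05)[:2]-AX;print('mark',np.degrees(np.arctan2(q[1],q[0])).round(1),np.linalg.norm(q).round(4))
E
```

```text
[ 53  28  35  21 243] [0.56593674 0.03233873] line ang -22.222368171581188 from axis -22.389619097369838 0.027726935531582578
mark -32.7 0.0539
mark -2.8 0.0546
mark -61.1 0.054
mark -91.8 0.0527
```

```bash
cat >> h.py <<'E'
def pang(box):
    from plant import state,grab_frame
    s=state();f=grab_frame('wrist');f.update(tp=s['tool_pos'],to=s['orientation'])
    x0,y0,x1,y1=box;m=f['img'].max(2)[y0:y1,x0:x1]>170
    n,l,st,c=cv2.connectedComponentsWithStats(m.astype(np.uint8));i=1+np.argmax(st[1:,4])
    v,u=np.nonzero(l==i);P=np.array([wray(f,a+x0,b+y0,.076)[:2] for a,b in zip(u,v)])
    C=P.mean(0);w=np.linalg.svd(P-C)[2][0];w*=np.sign(w[0])
    print(s['t'],st[i],np.degrees(np.arctan2(w[1],w[0])),np.degrees(np.arctan2(*(C-AX)[::-1])),np.linalg.norm(C-AX));return f
E
python3 - <<'E'
from h import *
f=pang((255,5,350,70))
E
```

```text
10.85 [ 52  32  35  20 239] -21.965410898500345 -22.382330478283137 0.027738335841541856
```

```bash
python3 - <<'E'
from h import *
f=dict(np.load('w1.npz'));g=f['img'].max(2).astype(int);x0,y0=325,212
m=g[y0:236,x0:366]>170
n,l,st,c=cv2.connectedComponentsWithStats(m.astype(np.uint8));i=1+np.argmax(st[1:,4])
v,u=np.nonzero(l==i);P=np.array([wray(f,a+x0,b+y0,.076)[:2] for a,b in zip(u,v)])
C=P.mean(0);w=np.linalg.svd(P-C)[2][0];w*=np.sign(w[1])
print(st[i],np.degrees(np.arctan2(w[1],w[0])),np.degrees(np.arctan2(*(C-AX)[::-1])))
f=dict(np.load('w4.npz'));im=f['img'][0:130,230:390];cv2.imwrite('pics/c4.png',cv2.resize(im,None,fx=4,fy=4,interpolation=cv2.INTER_CUBIC))
E
```

```text
[  4   7  37  17 277] 98.8506923862781 74.61078332714091
```

View pics/c4.png

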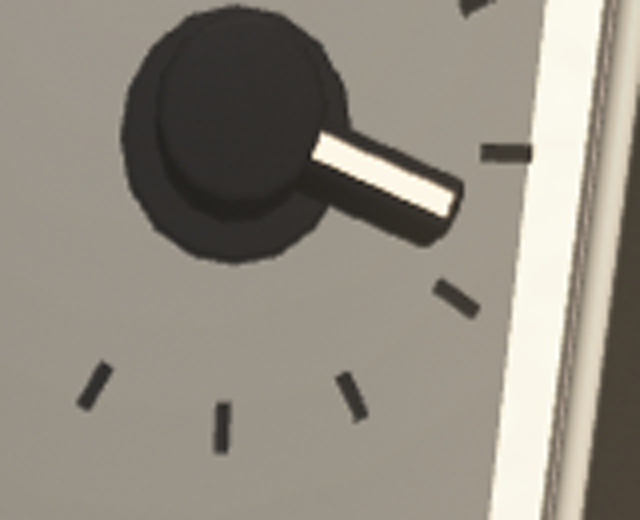

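The crop shows the pointer stopped between marks 5 and 6, at about -22° when the sixth is at -32°. It hung short of the detent, so I go back and push it on gently.

```bash
python3 - <<'E'
from h import *
from plant import *
s=state();print(rel(*fp(-18,25,.19),s),rel(*fp(-18,25),s))
E
```

```text
(array([140.2,  49.4,   3.2,  18. ]), np.float64(89.99)) (array([140.2,  49.3, 120.2,  18. ]), np.float64(89.99))
```

Request:
send_rows(targets="35 12 0 5;80 28 0 10;120 42 0 15;140 49 20 18;140 49 60 18;140 49 95 18;140 49 119 18;140 49 119 18")

```text
t: 11.9
tool_pos: [0.5788, 0.0568, 0.0725]
orientation: [-2.538, -1.848, 0.004]
force: [0.2, 0.5, 0.4]
grip_width: 0.0
finger_force: 0.0
```

```bash
python3 - <<'E'
from h import *
from plant import *
s=state();print(s['force'],s['tool_pos'])
for p,t in((-18,20),(-18,16),(-20,16),(-22,16),(-24,16),(-26,16),(-28,16),(-30,16),(-32,16)):print(p,rel(*fp(p,t),s))
E
```

```text
[0.23619562 0.50041248 0.40753876] [0.5787918  0.05682342 0.07253481]
-18 (array([-5.1,  1.7, -0.5,  0.1]), np.float64(72.11))
-18 (array([-9.1,  1.7, -0.5,  0.1]), np.float64(72.11))
-20 (array([-10.3,   2.2,  -0.5,   2.1]), np.float64(72.11))
-22 (array([-11.6,   2.7,  -0.5,   4.1]), np.float64(72.11))
-24 (array([-12.8,   3.2,  -0.5,   6.1]), np.float64(72.11))
-26 (array([-14. ,   3.6,  -0.5,   8.1]), np.float64(72.11))
-28 (array([-15.3,   3.9,  -0.5,  10.1]), np.float64(72.11))
-30 (array([-16.6,   4.2,  -0.5,  12.1]), np.float64(72.11))
-32 (array([-17.8,   4.5,  -0.5,  14.1]), np.float64(72.11))
```

Request:
send_rows(targets="-5 2 0 0;-9 2 0 0;-10.3 2.2 0 2;-11 2.5 0 3;-11.6 2.7 0 4;-12.2 3 0 5;-12.8 3.2 0 6;-12.8 3.2 0 6")

```text
t: 12.9
tool_pos: [0.5791, 0.0423, 0.0739]
orientation: [-2.635, -1.711, 0.0]
force: [-0.1, -0.1, -0.3]
grip_width: 0.0001
finger_force: 0.0
```

Request:
send_rows(targets="-0.6 0.2 0 1;-1.2 0.3 0 2;-1.8 0.5 0 3;-1.8 0.5 0 3")

```text
t: 13.4
tool_pos: [0.5788, 0.0404, 0.0739]
orientation: [2.679, 1.641, -0.0]
force: [-0.0, -0.0, 0.3]
grip_width: 0.0001
finger_force: 0.0
```

Force is still about zero with the finger near -27°. I back off and look again from above.

Request:
send_rows(targets="4 0 0 0;9 0 0 0;9 0 -20 0;9 0 -60 0;9 0 -100 0;9 0 -120 0;9 0 -120 0")

```text
t: 14.28
tool_pos: [0.5841, 0.0488, 0.197]
orientation: [2.677, 1.641, 0.006]
force: [-0.4, 0.2, -0.2]
grip_width: 0.0001
finger_force: 0.0
```

```bash
python3 - <<'E'
from h import *
from plant import *
s=state();print(s['force'],s['tool_pos'],rel([.534,-.084,.192],90,s))
E
```

```text
[-0.37081323  0.17824136 -0.16926043] [0.58405976 0.04875692 0.19697315] (array([-141. ,   15.6,    4.7,  -27. ]), np.float64(63.01))
```

Request:
send_rows(targets="-35 4 0 -7;-75 8 2 -14;-110 12 4 -21;-141 15.6 5 -27;-141 15.6 5 -27;-141 15.6 5 -27")

```text
t: 15.02
tool_pos: [0.5327, -0.0835, 0.1886]
orientation: [-2.222, -2.22, -0.0]
force: [0.8, 0.4, -0.1]
grip_width: 0.0002
finger_force: 0.0
```

```bash
python3 - <<'E'
from h import *
from plant import *
f=pang((255,5,350,75))
print(f['tp'],rel([.534,-.084,.087],90,state()))
cv2.imwrite('pics/w5.png',cv2.resize(f['img'][0:240,200:400],None,fx=2.5,fy=2.5))
E
```

```text
15.025 [ 47  37  33  27 242] -32.306917096900335 -32.35778102650585 0.027696088781718996
[ 0.53271667 -0.08346206  0.18862299] (array([ -1. ,   1.1, 101.7,   0. ]), np.float64(90.02))
```

View pics/w5.png

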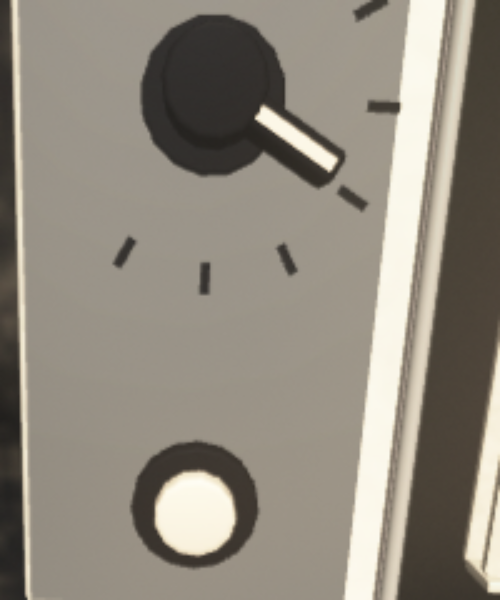

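The pointer now lines up with mark 6, measured at -32.3° against -32.2°. Next, the button: down to just above it, then press.

Request:
send_rows(targets="-1 1 30 0;-1 1 60 0;-1 1 80 0;-1 1 92 0;-1 1 98 0;-1 1 101 0;-1 1 104 0;-1 1 104 0")

```text
t: 16.08
tool_pos: [0.5339, -0.0853, 0.0851]
orientation: [2.221, 2.221, 0.0]
force: [0.4, 1.0, 0.2]
grip_width: 0.0001
finger_force: 0.0
```

Request:
send_rows(targets="0 0 1.5 0;0 0 3 0;0 0 4.5 0;0 0 6 0;0 0 6 0")

```text
t: 16.7
tool_pos: [0.534, -0.0853, 0.079]
orientation: [2.221, 2.221, 0.0]
force: [-0.3, -0.9, 3.6]
grip_width: -0.0004
finger_force: 1.8
```

Request:
send_rows(targets="0 0 1 0;0 0 2 0;0 0 3 0;0 0 3 0;0 0 3 0")

```text
t: 17.32
tool_pos: [0.5341, -0.0853, 0.077]
orientation: [2.221, 2.221, 0.0]
force: [-4.8, -0.3, 14.6]
grip_width: 0.0
finger_force: 7.4
```

The force jumped to 14.6 N with the travel stalled, so the button is right down. Now I release it.

Request:
send_rows(targets="0 0 -3 0;0 0 -8 0;0 0 -20 0;0 0 -50 0;0 0 -90 0;0 0 -112 0;0 0 -112 0;0 0 -112 0")

```text
t: 18.32
tool_pos: [0.5332, -0.0852, 0.1871]
orientation: [-2.221, -2.221, 0.001]
force: [-0.0, -0.3, -0.7]
grip_width: 0.0001
finger_force: 0.0
```

```bash
python3 - <<'E'
from h import *
from plant import *
f=pang((255,5,350,75));s=state();print(f['tp'],s['force'])
a=f['img'].max(2)[160:245,250:325]>190
for q in blobs(a,50):print(q, wray(f,*(q[1]+[250,160]),.072))
print(job_done())
E
```

```text
18.325 [ 47  34  33  27 245] -32.32597927097919 -32.441974125306416 0.027674696984833328
[ 0.53315493 -0.08516768  0.18707232] [-0.50447181 -0.02167857  0.92162322]
(np.int32(852), array([27.2, 43.5]), array([12, 27, 32, 34], dtype=int32)) [ 0.53555528 -0.08357203  0.072     ]
(np.int32(174), array([36.3, 82.5]), array([ 0, 80, 75,  5], dtype=int32)) [ 0.54339106 -0.11822977  0.072     ]
the job is handed in; nothing more can be done
None
```

The selector is on its sixth position (measured at -32.3°, with the sixth at -32.2°), the start button was pressed right down and let up, and the job was handed in at about 18 s with the arm clear; no verdict came back.

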